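Hold a tissue cassette in the corner of a core-punch stand

ROBOT

A 7-joint arm with a two-finger parallel gripper is mounted at the origin on a cart in front of the work surface, level with it; the furniture and walls round the work are solid. World frame = base frame: x ahead of the robot, y to its left, z up, the work surface at z = 0. Lengths are in m, angles in rad, forces in N, time in s.
With the tool pointing down it reaches from about 0.4 to 0.875 m from the base axis. Payload 6.5 kg.
Tool frame: the origin (TCP) lies midway between the tips of the shut fingers; the grasp point (between the pads) lies 19 mm behind it; z points along the fingers, y is the line along which they close (so a half turn about z gives the same grasp; the last joint's range is limited). The gripper opens to 88 mm and grips with 3 to 60 N. Pads are 18 mm wide; open, the fingers measure 123 mm over their backs; the gripper's body (75 mm by 187 mm) begins 45 mm behind the grasp point.
Start: joints at [1.083, 0.536, -0.004, 1.538, 0.003, 1.067, -0.071], TCP at [0.266, -0.593, 0.203] pointing down, gripper open.
Joint ranges: [-2.7, 2.7], [-0.37, 2.16], [-1.27, 1.26], [0.24, 2.4], [-1.31, 4.45], [0.19, 1.91], [-2.76, 2.76]. Speed limits (rad/s): [2.39, 2.39, 3.14, 3.14, 3.14, 3.14, 3.14].

INTERFACE

Orientations are given as a unit quaternion [w, x, y, z].
In Python, from plant import telemetry, cams, order gives the robot as it stands.
- The arm moves only by the tool servo_tool, never from a script. Its argument "commands" is a list of rows, each an object of numbers: "hand": the closure in counts, from 0 (fully open) to 255 (shut); "x", "y", "z": the shift along the tool's x, y, z normalised to -1 to 1, where 1 is 120 mm; "rx", "ry", "rz": the turn, a rotation vector about the tool's x, y, z normalised to -1 to 1, where 1 is 120 degrees. A call has exactly 5 rows; each row shifts and turns the commanded pose from where the row before left it, along the tool's axes as they then stand; what a row does not reach is not made up. A row lasts 1/10 s, in which the tool goes at most 50 mm and 8.59 degrees, less where a joint would pass 70% of its speed; a pose out of reach is approached as far as the arm can. A call with a number of a shift or a turn outside -1 to 1 is refused whole. A call with a gripper value outside its range is refused whole. The fingers move at their own pace and stop on an object; "grip_force" is the grip in N (left out, the last holds). Time passes only in rows, so rows that do not move let the fingers close, or fill a call up. It gives the time, the measured TCP pose, the force, the opening and the grip force at its end, in the units of the state.
- telemetry.state(): the state, without advancing time (a new reading comes with each control period).
- cams.grab_frame(name): name is "scene" or "side" or "wrist"; returns a dict with "frame" (400x640x3 uint8, red, green, blue), "depth" (400x640 float32, m along the optical axis (not along the pixel's ray), 0 where there is no reading), "intrinsics" (3x3 intrinsics, pixels), "camera_from_world" (4x4, takes a point from world to camera coordinates). Camera axes: x right, y down, z forward; pixel columns grow to the right and rows downward; lengths in m; the calibration is good to about 2 mm. The wrist camera is an equidistant fisheye: a pixel r from the principal point sees the ray r / f radians off the axis. A picture is of the moment at which its call begins.
- order.hand_in(): hands the job in; it is judged then, once.
The state is a dict: "time": time; "joints": joint angles; "joint_velocities": joint speeds; "joint_efforts": joint torques, N m; "position": TCP position; "orientation": TCP orientation; "ft_force": force on the tool from outside, world axes, zero at the start; "torque": the same for the moment, N m; "grip_width": finger opening in m; "finger_force": force on a finger pad.
Only numpy, scipy, OpenCV 4.12 (cv2) and the standard library are available. Lean on these libraries where they do the work, as an engineer would, in place of code of your own. Each camera call takes 0.05 s, during which the arm holds its last target. There are 200 camera calls.

TASK

Ready the core punch stand: slide the taller steel sleeve over the upright guide post, right down onto its flange, and let go. Then, handling it by its plastic and never by the wax and keeping it level, put the grey tissue cassette on the steel bed, slanted label face away from the fence, square in the corner with its far end against the fence and its side against the end stop. Finish while still holding it there, with one firm, steady diagonal push of the fingers on the slanted face that presses it against the fence and down on the bed together; leave the shorter sleeve and the punch head alone.

Things in the scene. Friction and masses are not known exactly. Their poses are not given: they have to be found in the camera images.
- stand: fixed core punch stand: aluminium base plate, x -75 to +75, y -90 to +106 mm, on rubber feet, its top 14 mm above the table. Origin: on the table, 8 mm to the right of the plate's middle. Its x axis points away from the robot towards the fence, y to the left, z up. The other parts of the stand are fixed to it and given in this frame
- bed: ground steel bed plate on the stand, x -70 to +45, y -85 to +28 mm, top at z = 18 mm; the cassette slides easily on it (friction about 0.25). Origin and axes are those of the stand
- fence: aluminium bar across the far side of the bed: x +45 to +60, y -80 to +36, z 14 to 34 mm (16 mm above the bed); its near face, x = +45, is the reference. Origin and axes are those of the stand
- end_stop: short aluminium block in front of the fence at its left end: x +29 to +45, y +20 to +36, z 14 to 34 mm; its right face, y = +20, is the reference. Only the last 16 mm of the cassette next to the fence meet it. Origin and axes are those of the stand
- corner (a point): point on the bed where the fence face and the end stop face meet (x 45, y 20, z 18 mm in the stand's frame); axes as the stand. The cassette's origin belongs 40 mm nearer along x and 27 mm to the right (-y) of it, at the same height
- post_foot (a point): centre of the top of the guide post's flange (34 mm diameter, level with the bed), where the sleeve has to sit. It lies at x 40, y 80, z 18 mm in the stand's frame. The post is steel, 16 mm in diameter
- post_top (a point): centre of the guide post's top end, 56 mm above the flange; the last 4 mm taper to 11 mm diameter
- sleeve_tall: the taller loose steel sleeve (plain ring): 34 mm outside, 19 mm bore, 30 mm high, 60 g, standing on the table. Origin: centre of its underside, z along its bore
- sleeve_short: the shorter steel sleeve: same diameters, 16 mm high, standing on the table; stays where it is
- cassette: loose grey plastic tissue cassette, 100 g, lying level on the table. 78 mm long (x, -38 to +40 mm), 54 mm wide (y); the shell is 18 mm high from x = -22 to +40 mm with flat upright sides, and from x = -22 to x = -38 mm it ends in a 45 degree slanted label face. Origin: centre of its underside; x points from the slanted end to the square far end, z up. It starts with its x roughly away from the robot
- label_face: the slanted plastic face of the cassette, a plate 54 mm wide that falls at 45 degrees from 18 mm height at x = -22 mm to 2 mm height at x = -38 mm (cassette's frame). Origin and axes are those of the cassette
- label_mid (a point): middle of the slanted face's surface: x -30, y 0, z 10 mm in the cassette's frame; a push at right angles to the face goes along +x and -z equally
- wax: the pale wax block on top of the cassette, 54 x 42 x 5 mm, z 18 to 23 mm, set back 6 mm from the long sides, x -17 to +37 mm; not to be touched by the fingers. Origin and axes are those of the cassette
- punch_head: loose aluminium punch head with a hub 32 mm in diameter and 34 mm high and an arm of 94 mm, lying on the table behind the stand; stays where it is. Origin: centre of the hub's underside

How it is judged:
On the way:
1. the taller sleeve sits on the post's flange and is let go (horizontal distance between sleeve_tall and post_foot below 0.003 m and z of sleeve_tall in the frame of post_foot below 0.002 m and angle between sleeve_tall's own z axis and vertical below 0.06 rad and contact force between the fingers and sleeve_tall below 0.1 N), for 0.2 s.
At the end, for the whole second after the job is handed in: Tall sleeve on the flange (3 mm off axis, 2 mm up, upright). Cassette level on the bed, at rest, within 2.5 mm of the fence, 3 mm of the end stop, 0.04 rad of square; fingers push its slanted face with over 4 N, pressing it on the fence with over 3 N and on the bed with over 4 N (horizontal distance between sleeve_tall and post_foot below 0.003 m and z of sleeve_tall in the frame of post_foot below 0.002 m and angle between sleeve_tall's own z axis and vertical below 0.06 rad and x of cassette in the frame of corner above -0.0425 m and y of cassette in the frame of corner above -0.03 m and z of cassette in the frame of corner below 0.0015 m and angle between the x axis of cassette and the x axis of stand, either way round below 0.04 rad and angle between cassette's own z axis and vertical below 0.04 rad and contact force between the fingers and label_face above 4 N and contact force between cassette and fence above 3 N and contact force between cassette and bed above 4 N and linear speed of cassette below 0.01 m/s); the arm keeps its last pose, push and grip.
It fails at once if the wax is touched with over 2 N (contact force between the arm and wax above 2 N).
It fails at once if the cassette is tipped by more than 0.5 rad (angle between cassette's own z axis and vertical above 0.5 rad).
It fails at once if the shorter sleeve is moved by over 20 mm (distance of sleeve_short from where it was at the start of the episode above 0.02 m).
It fails at once if the punch head is moved by over 20 mm (distance of punch_head from where it was at the start of the episode above 0.02 m).
It also fails if it takes over 69 s, if anything falls off the work surface, if the arm or the gripper's body presses on something with over 40 N, if the wrist force passes 120 N, or if a joint passes its speed limit or range.

## Working session

There is one attempt and no reset: what is moved stays moved. The work goes in short steps, Python scripts to look and compute and a tool call to move; the robot and the scene stay as the last step left them, time stands still between calls to the robot, and variables do not carry over. Pictures are saved under pics/ and viewed, at most 10 in all, crops included, and the job is handed in when it is done.

Besides the shell and the picture viewer there is one more tool, called after "Emit:" as a command line: name --argument value ..., lists and objects as JSON in quotes. servo_tool: Moves the arm, as the interface text tells. Its arguments: {"type":"object","properties":{"commands":{"type":"array","items":{"type":"object","properties":{"hand":{"type":"number"},"x":{"type":"number","minimum":-1,"maximum":1},"y":{"type":"number","minimum":-1,"maximum":1},"z":{"type":"number","minimum":-1,"maximum":1},"rx":{"type":"number","minimum":-1,"maximum":1},"ry":{"type":"number","minimum":-1,"maximum":1},"rz":{"type":"number","minimum":-1,"maximum":1}}}},"grip_force":{"type":"number"}},"required":["commands"]}

```bash
mkdir -p pics; ls
cat > h.py <<'E'
import numpy as np, cv2, json
from plant import telemetry, cams, order
def grab(n):
    f=cams.grab_frame(n); np.savez(f'{n}.npz',**f); return f
def load(n): return dict(np.load(f'{n}.npz'))
def cloud(f):
    K=f['intrinsics'];d=f['depth'];v,u=np.mgrid[:400,:640]
    p=np.stack([(u-K[0,2])/K[0,0]*d,(v-K[1,2])/K[1,1]*d,d,np.ones_like(d)],-1)
    return (p@np.linalg.inv(f['camera_from_world']).T)[...,:3]
E
python3 - <<'E'
from h import *
a=grab('scene');b=grab('side')
for n,f in (('scene',a),('side',b)):
    cv2.imwrite(f'pics/{n}0.png',f['frame'][...,::-1])
    c=np.linalg.inv(f['camera_from_world']);print(n,c[:3,3],c[:3,2],f['intrinsics'][0])
    P=cloud(f);print((f['depth']>0).mean())
print(telemetry.state())
E
```

```text
pics
scene [-0.12362916 -0.48834089  0.64355374] [ 0.71591026  0.32756563 -0.61658191] [502.71114629   0.         323.67006001]
0.97089453125
side [0.4689873  0.61087244 0.52123012] [ 0.09213598 -0.8689402  -0.48626525] [411.91494435   0.         322.97895522]
0.99605859375
{'time': 0.1, 'joints': array([ 1.08278777,  0.53707354, -0.00443541,  1.53871507,  0.00264087,
        1.06728467, -0.07120079]), 'joint_velocities': array([ 0.00042008, -0.00244377,  0.00074298, -0.00251966,  0.00172551,
        0.00139345, -0.00201518]), 'joint_efforts': array([ 1.98553338e-03, -5.72081244e+01,  9.93594043e-01, -2.52230930e+01,
       -5.61723544e-02,  1.35137732e-02,  5.32896377e-05]), 'position': array([ 0.26585642, -0.59251861,  0.20226079]), 'orientation': array([-7.02438129e-04,  9.77832555e-01,  2.09387084e-01, -2.25483270e-04]), 'ft_force': array([ 0.19373992, -0.43977525, -0.60881034]), 'torque': array([-0.03795709,  0.0521048 , -0.00179357]), 'finger_force': 0.0, 'grip_width': 0.08811948255040557}
```

View pics/scene0.png

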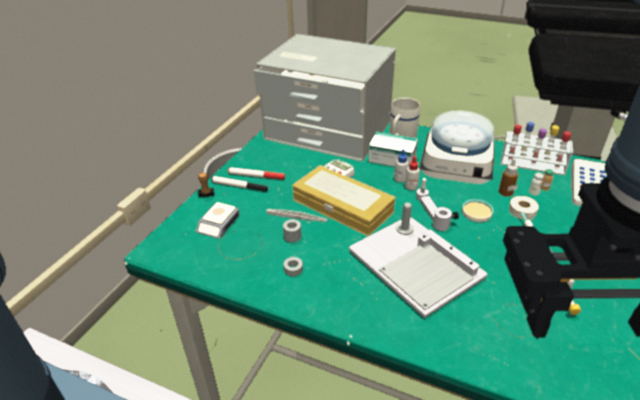

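View pics/side0.png

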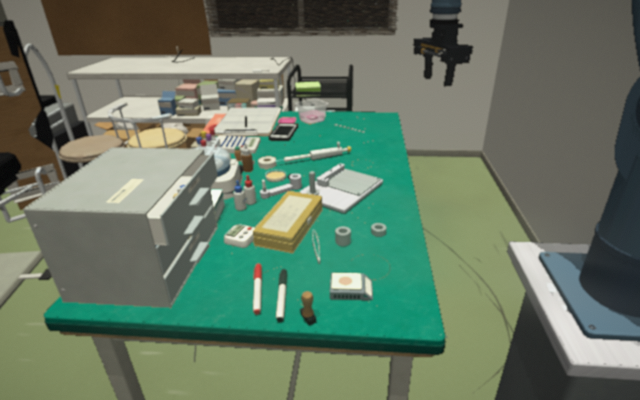

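The scene view shows the tall sleeve at (292,231), the short one at (293,266), the cassette at (217,218), the stand with its corners at about (351,252), (424,310), (485,270), and the post at (406,215). The side view shows the tall sleeve at (343,236), the short one at (379,229), the cassette at (350,286) and the post at (312,180).

```bash
python3 - <<'E'
from h import *
for n in ('scene','side'):
    f=load(n);P=cloud(f)
    pts={'scene':dict(tall=(292,231),short=(293,266),cas=(217,218),post=(406,208),plate=(405,263)),
     'side':dict(tall=(343,236),short=(379,229),cas=(350,286),post=(312,175),plate=(345,190))}[n]
    for k,(u,v) in pts.items(): print(n,k,P[v,u].round(4))
    z=P[...,2]; r=(P[...,0]>.3)&(P[...,0]<.95)&(abs(P[...,1])<.5)
    t=r&(abs(z)<.006); print('table z',np.median(z[t]))
    # top-down clusters: height bands round each item
    m=(r&(z>.006)&(z<.08)).astype(np.uint8)
    nl,L,S,C=cv2.connectedComponentsWithStats(m)
    for k,(u,v) in pts.items():
        l=L[v,u]; q=P[L==l]; 
        if l==0: print(k,'none');continue
        print(' ',k,S[l,4],'z pct',np.percentile(q[:,2],[5,50,90,98]).round(4))
        for lo,hi in ((.010,.030),(.012,.016),(.016,.020),(.020,.026),(.026,.034),(.034,.08)):
            s=q[(q[:,2]>lo)&(q[:,2]<hi)]
            if len(s)>15:
                R=cv2.minAreaRect((s[:,:2]*1000).astype(np.float32)); print('    ',lo,hi,len(s),np.round(R[0],1),np.round(R[1],1),round(R[2],1))
E
python3 - <<'E'
import sys;sys.path.insert(0,'.')
from h import *
a=load('scene')['frame'][170:320,180:500,::-1];b=load('side')['frame'][150:310,270:430,::-1]
a=cv2.resize(a,None,fx=2.5,fy=2.5,interpolation=2);cv2.imwrite('pics/sc_crop.png',a)
cv2.imwrite('pics/si_crop.png',cv2.resize(b,None,fx=3.7,fy=3.7,interpolation=2))
E
```

```text
scene tall [ 0.4938 -0.1401  0.0282]
scene short [ 0.4382 -0.1686 -0.0008]
scene cas [0.4756 0.0141 0.0233]
scene post [ 0.5913 -0.3265  0.0698]
scene plate [ 0.5071 -0.3548  0.0169]
table z 6.948397836648024e-05
  tall 327 z pct [0.008  0.0246 0.0304 0.0315]
     0.01 0.03 246 [ 505.7 -132.7] [33.4 32.1] 68.2
     0.012 0.016 32 [ 502.2 -134.4] [26.2 25.8] 74.5
     0.016 0.02 39 [ 503.1 -134.1] [27.4 27. ] 81.2
     0.02 0.026 71 [ 502.7 -134.5] [28.1 26.8] 72.0
     0.026 0.034 141 [ 506.  -132.4] [32.8 31.8] 67.9
short none
  cas 844 z pct [0.0078 0.0188 0.0238 0.0249]
     0.01 0.03 736 [486.1  21. ] [71.6 55.8] 2.2
     0.012 0.016 116 [485.7  21.3] [68.7 55.2] 2.3
     0.016 0.02 192 [488.7  21.2] [66.4 55.7] 2.2
     0.02 0.026 380 [489.3  19.4] [48.7 59.9] 86.0
  post 7214 z pct [0.0119 0.0174 0.0302 0.0428]
     0.01 0.03 6287 [ 524.6 -368.3] [197.2 152.5] 59.9
     0.012 0.016 2335 [ 525.1 -368.5] [197.1 151.5] 59.9
     0.016 0.02 3330 [ 523.2 -368.7] [191.7 146. ] 59.7
     0.02 0.026 319 [ 514.8 -369.6] [177.  126.3] 62.8
     0.026 0.034 395 [ 561.  -396.6] [165.6  33.
[... 1479 characters left out ...]
732 [ 593.1 -264.1] [445.6 161.7] 58.8
     0.012 0.016 839 [ 588.4 -261.9] [444.1 151.5] 58.9
     0.016 0.02 1185 [ 595.  -264.2] [440.2 161.6] 59.3
     0.02 0.026 433 [ 594.7 -264.1] [426.5 156.3] 59.6
     0.026 0.034 344 [ 581.7 -276. ] [408.9  90.6] 68.2
     0.034 0.08 2095 [ 606.1 -281.7] [395.4  95.3] 75.6
  plate 5247 z pct [0.0106 0.0217 0.0421 0.0435]
     0.01 0.03 2732 [ 593.1 -264.1] [445.6 161.7] 58.8
     0.012 0.016 839 [ 588.4 -261.9] [444.1 151.5] 58.9
     0.016 0.02 1185 [ 595.  -264.2] [440.2 161.6] 59.3
     0.02 0.026 433 [ 594.7 -264.1] [426.5 156.3] 59.6
     0.026 0.034 344 [ 581.7 -276. ] [408.9  90.6] 68.2
     0.034 0.08 2095 [ 606.1 -281.7] [395.4  95.3] 75.6
```

View pics/sc_crop.png

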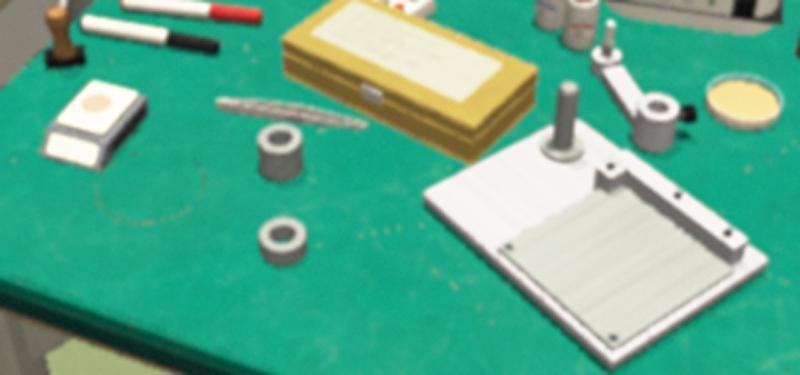

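View pics/si_crop.png

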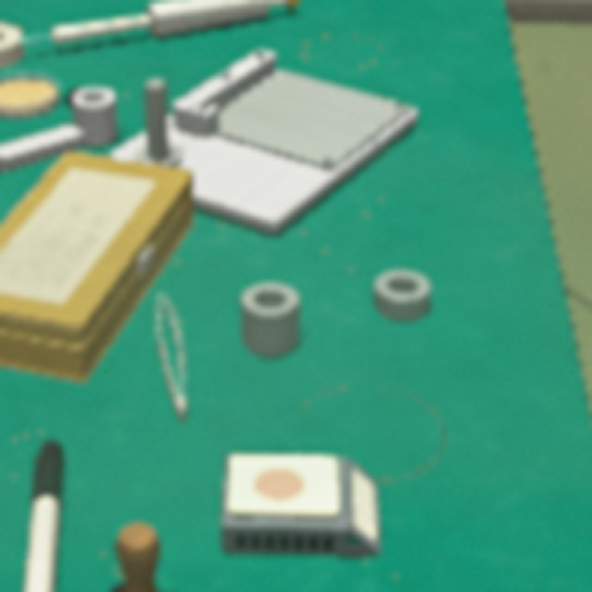

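The scene crop shows the slanted face of the cassette pointing at the robot. The fence is on the far right side of the stand, with the post left of it. The side crop agrees, and depth gives stand yaw ≈ -30°, post ≈ (0.596,-0.326), tall sleeve ≈ (0.507,-0.132), cassette ≈ (0.482,0.022) at 3°. I'm moving above the sleeve.

Emit:
servo_tool --commands '[{"hand": 110,"x": 0.28,"y": -0.22},{"hand": 110,"x": 0.28,"y": -0.22},{"hand": 110,"x": 0.28,"y": -0.22},{"hand": 110,"x": 0.28,"y": -0.22},{"hand": 110,"x": 0.28,"y": -0.22}]' --grip_force 20

```text
schema error: expected keys hand, x, y, z, rx, ry, rz
```

Emit:
servo_tool --commands '[{"hand": 110,"x": 0.28,"y": -0.22},{"hand": 110,"x": 0.28,"y": -0.22},{"hand": 110,"x": 0.28,"y": -0.22},{"hand": 110,"x": 0.28,"y": -0.22},{"hand": 110,"x": 0.28,"y": -0.22}]'

```text
schema error: expected keys hand, x, y, z, rx, ry, rz
```

```bash
cat >> h.py <<'E'
from scipy.spatial.transform import Rotation as Ro
def go(x,y,z,yaw=None,pitch=0,rpt=True):
    """shift in tool norm units from measured pose to world x,y,z; yaw of tool x in world deg"""
    s=telemetry.state();q=s['orientation'];R=Ro.from_quat(np.r_[q[1:],q[0]])
    d=R.inv().apply(np.array([x,y,z])-s['position'])
    print('t',round(s['time'],2),'pos',s['position'].round(4),'yaw',round(np.degrees(np.arctan2(R.as_matrix()[1,0],R.as_matrix()[0,0])),2),'f',s['ft_force'].round(1),'grip',round(s['grip_width'],4))
    print('mm',(d*1000).round(1),'norm',(d/.12).round(4))
    if yaw is not None:
        T=Ro.from_euler('z',yaw,degrees=True)*Ro.from_euler('x',180,degrees=True)
        print('rot deg/120',((R.inv()*T).as_rotvec(degrees=True)/120).round(4))
def wray(f,uv):
    K=f['intrinsics'];a=(uv[0]-K[0,2])/K[0,0];b=(uv[1]-K[1,2])/K[1,1];r=np.hypot(a,b)
    v=np.array([a/r*np.sin(r),b/r*np.sin(r),np.cos(r)]) if r>1e-9 else np.array([0,0,1.])
    M=np.linalg.inv(f['camera_from_world']);return M[:3,3],M[:3,:3]@v
def onz(f,uv,z):
    o,d=wray(f,uv);return o+d*(z-o[2])/d[2]
def wcloud(f):
    K=f['intrinsics'];d=f['depth'];v,u=np.mgrid[:400,:640];a=(u-K[0,2])/K[0,0];b=(v-K[1,2])/K[1,1];r=np.hypot(a,b)+1e-9
    t=np.tan(np.minimum(r,1.5))/r
    p=np.stack([a*t*d,b*t*d,d,np.ones_like(d)],-1);return (p@np.linalg.inv(f['camera_from_world']).T)[...,:3]
E
python3 - <<'E'
from h import *
go(.507,-.132,.16)
P=cloud(load('scene'))
for (u,v),n in (((442,217),'hub'),((424,184),'pin'),((437,205),'hubbase'),((340,190),'box'),((366,228),'boxnear'),((392,200),'boxright')): print(n,P[v,u].round(3))
f=grab('wrist');cv2.imwrite('pics/w1.png',f['frame'][...,::-1])
E
```

```text
t 0.1 pos [ 0.2659 -0.5925  0.2023] yaw 24.17 f [ 0.2 -0.4 -0.6] grip 0.0881
mm [ 408.6 -321.3   42.7] norm [ 3.4049 -2.6777  0.3556]
hub [ 0.634 -0.387  0.036]
pin [ 0.72  -0.329  0.039]
hubbase [ 0.711 -0.363  0.001]
box [ 0.631 -0.18   0.041]
boxnear [ 0.567 -0.26   0.018]
boxright [ 0.642 -0.286  0.04 ]
```

Emit:
servo_tool --commands '[{"hand": 110,"x": 0.28,"y": -0.22,"z": 0,"rx": 0,"ry": 0,"rz": 0},{"hand": 110,"x": 0.28,"y": -0.22,"z": 0,"rx": 0,"ry": 0,"rz": 0},{"hand": 110,"x": 0.28,"y": -0.22,"z": 0,"rx": 0,"ry": 0,"rz": 0},{"hand": 110,"x": 0.28,"y": -0.22,"z": 0,"rx": 0,"ry": 0,"rz": 0},{"hand": 110,"x": 0.28,"y": -0.22,"z": 0,"rx": 0,"ry": 0,"rz": 0}]' --grip_force 20

```text
time: 0.65
position: [0.3658, -0.4021, 0.2029]
orientation: [-0.0, 0.978, 0.209, -0.0]
ft_force: [0.9, -0.8, 0.4]
grip_width: 0.0508
finger_force: 0.0
```

Emit:
servo_tool --commands '[{"hand": 110,"x": 0.28,"y": -0.22,"z": 0,"rx": 0,"ry": 0,"rz": 0},{"hand": 110,"x": 0.28,"y": -0.22,"z": 0,"rx": 0,"ry": 0,"rz": 0},{"hand": 110,"x": 0.28,"y": -0.22,"z": 0,"rx": 0,"ry": 0,"rz": 0},{"hand": 110,"x": 0.28,"y": -0.22,"z": 0,"rx": 0,"ry": 0,"rz": 0},{"hand": 110,"x": 0.28,"y": -0.22,"z": 0,"rx": 0,"ry": 0,"rz": 0}]'

```text
time: 1.15
position: [0.465, -0.213, 0.203]
orientation: [0.0, 0.978, 0.209, -0.0]
ft_force: [0.6, -0.5, 0.7]
grip_width: 0.0502
finger_force: 0.0
```

Run:
```python
from h import *
go(.507,-.132,.12)
f=grab('wrist');cv2.imwrite('pics/w1.png',f['frame'][...,::-1])
M=np.linalg.inv(f['camera_from_world']);print(M[:3,3],M[:3,2],f['intrinsics'])
C=f['camera_from_world']
for n,p in (('tall',[.507,-.132,.03]),('short',[.43,-.171,.016]),('post',[.596,-.326,.074])):
    c=C[:3,:3]@p+C[:3,3];th=np.arctan2(np.hypot(*c[:2]),c[2]);d=c[:2]/np.hypot(*c[:2])
    print(n,f['intrinsics'][:2,2]+f['intrinsics'][0,0]*th*d)
```

```text
t 1.15 pos [ 0.465 -0.213  0.203] yaw 24.16 f [ 0.6 -0.5  0.7] grip 0.0502
mm [ 71.5 -56.7  82.9] norm [ 0.596  -0.4722  0.6912]
[ 0.53004774 -0.18430478  0.38531007] [-0.25553769 -0.1149844  -0.95993702] [[309.70691629   0.         317.04143551]
 [  0.         309.70691629 198.79712955]
 [  0.           0.           1.        ]]
tall [266.91964811 111.23578389]
short [273.84388241 181.65320486]
post [463.00177004 115.41196727]
```

View pics/w1.png

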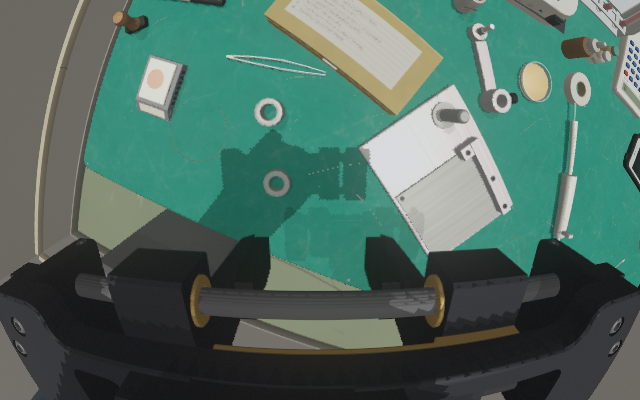

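The wrist view shows the tall sleeve at (268,111), as predicted, the short one at (277,183), the post top near (460,115) and the cassette at (160,85). I'm approaching the sleeve.

Emit:
servo_tool --commands '[{"hand": 110,"x": 0.2,"y": -0.157,"z": 0.2,"rx": 0,"ry": 0,"rz": 0},{"hand": 110,"x": 0.2,"y": -0.157,"z": 0.2,"rx": 0,"ry": 0,"rz": 0},{"hand": 110,"x": 0.196,"y": -0.158,"z": 0.2,"rx": 0,"ry": 0,"rz": 0},{"hand": 110,"x": 0,"y": 0,"z": 0.09,"rx": 0,"ry": 0,"rz": 0},{"hand": 110,"x": 0,"y": 0,"z": 0,"rx": 0,"ry": 0,"rz": 0}]'

```text
time: 1.7
position: [0.5052, -0.1333, 0.1186]
orientation: [-0.001, 0.978, 0.21, -0.002]
ft_force: [-0.1, -0.6, 0.4]
grip_width: 0.0501
finger_force: 0.0
```

```bash
cat >> h.py <<'E'
def nongreen(f):
    h=cv2.cvtColor(f['frame'],cv2.COLOR_RGB2HSV);return ((h[...,1]<70)).astype(np.uint8)
E
python3 - <<'E'
from h import *
f=grab('wrist');m=nongreen(f)
P=wcloud(f)
q=P[(np.hypot(P[...,0]-.507,P[...,1]+.132)<.03)&(P[...,2]>.02)&(f['depth']>0)]
print(len(q),np.percentile(q[:,2],[50,90]))
t=q[q[:,2]>.026][:,:2]; print('top circ',cv2.minEnclosingCircle((t*1000).astype(np.float32)))
q=P[(np.hypot(P[...,0]-.596,P[...,1]+.326)<.025)&(P[...,2]>.06)&(P[...,2]<.09)]
print('post',len(q),q.mean(0),np.median(q,0)) if len(q) else 0
cv2.imwrite('pics/w2.png',f['frame'][...,::-1])
go(.507,-.132,.009)
E
```

```text
17506 [0.25227832 0.26131495]
top circ ((507.0657043457031, -131.95094299316406), 29.966028213500977)
post 261 [ 0.59608818 -0.32367643  0.0702161 ] [ 0.59605624 -0.32264703  0.07162743]
t 1.75 pos [ 0.5057 -0.1345  0.1197] yaw 24.14 f [-0.7 -0.7 -0.6] grip 0.0504
mm [  2.4  -1.7 110.7] norm [ 0.0198 -0.014   0.9227]
```

Run:
```python
from h import *
f=load('wrist');P=wcloud(f)
s=(np.hypot(P[...,0]-.507,P[...,1]+.132)<.03)&(P[...,2]>.026)&(P[...,2]<.034)
q=P[s]; print(len(q)); 
if len(q)>20:
  c,r=cv2.minEnclosingCircle((q[:,:2]*1000).astype(np.float32));print(c,r, cv2.minAreaRect((q[:,:2]*1000).astype(np.float32)))
s=(np.hypot(P[...,0]-.596,P[...,1]+.326)<.025)&(P[...,2]>.071)&(P[...,2]<.08)
q=P[s];c,r=cv2.minEnclosingCircle((q[:,:2]*1000).astype(np.float32));print('post',len(q),c,r,q[:,2].mean())
go(.507,-.132,.009)
```

```text
745
(507.1815490722656, -133.02886962890625) 17.190635681152344 ((507.19085693359375, -132.95932006835938), (32.89786911010742, 32.87338638305664), 63.009803771972656)
post 142 (596.4144897460938, -326.49029541015625) 7.613933086395264 0.073762615814647
t 1.75 pos [ 0.5057 -0.1345  0.1197] yaw 24.14 f [-0.7 -0.7 -0.6] grip 0.0504
mm [  2.4  -1.7 110.7] norm [ 0.0198 -0.014   0.9227]
```

Emit:
servo_tool --commands '[{"hand": 110,"x": 0.0165,"y": -0.006,"z": 0.25,"rx": 0,"ry": 0,"rz": 0},{"hand": 110,"x": 0,"y": 0,"z": 0.25,"rx": 0,"ry": 0,"rz": 0},{"hand": 110,"x": 0,"y": 0,"z": 0.25,"rx": 0,"ry": 0,"rz": 0},{"hand": 110,"x": 0,"y": 0,"z": 0.17,"rx": 0,"ry": 0,"rz": 0},{"hand": 110,"x": 0,"y": 0,"z": 0,"rx": 0,"ry": 0,"rz": 0}]'

```text
time: 2.25
position: [0.5063, -0.1337, 0.0085]
orientation: [-0.0, 0.978, 0.208, -0.002]
ft_force: [-0.7, 0.4, 0.5]
grip_width: 0.0502
finger_force: 0.0
```

Emit:
servo_tool --commands '[{"hand": 160,"x": 0,"y": 0,"z": 0,"rx": 0,"ry": 0,"rz": 0},{"hand": 190,"x": 0,"y": 0,"z": 0,"rx": 0,"ry": 0,"rz": 0},{"hand": 190,"x": 0,"y": 0,"z": 0,"rx": 0,"ry": 0,"rz": 0},{"hand": 190,"x": 0,"y": 0,"z": 0,"rx": 0,"ry": 0,"rz": 0},{"hand": 190,"x": 0,"y": 0,"z": 0,"rx": 0,"ry": 0,"rz": 0}]'

```text
time: 2.75
position: [0.5085, -0.1323, 0.0104]
orientation: [0.0, 0.978, 0.209, 0.0]
ft_force: [-0.6, -0.5, 0.5]
grip_width: 0.0225
finger_force: 0.0
```

Run:
```python
from h import *
go(.5072,-.133,.1)
a=grab('scene');b=grab('wrist')
cv2.imwrite('pics/l1.png',np.vstack([cv2.resize(a['frame'][180:300,220:460],(800,400)),b['frame'][80:180,100:500].repeat(2,1).repeat(2,0)[:200,:800]])[...,::-1])
```

```text
t 2.75 pos [ 0.5085 -0.1323  0.0104] yaw 24.16 f [-0.6 -0.5  0.5] grip 0.0225
mm [ -1.4   0.1 -89.6] norm [-0.0117  0.0012 -0.747 ]
```

View pics/l1.png

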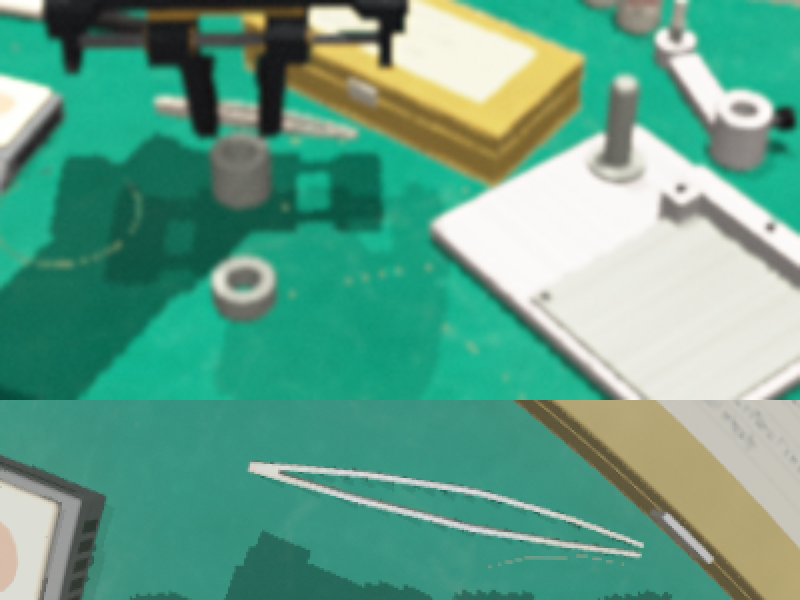

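The fingertips at scene px (281,220) and (301,220) look above or behind the sleeve. I'm measuring them with depth from both views.

Run:
```python
from h import *
b=grab('side')
for n in('scene','side'):
    f=load(n);P=cloud(f);g=f['frame'].max(-1)<50
    s=g&(np.hypot(P[...,0]-.5085,P[...,1]+.1323)<.08)&(P[...,2]>-.01)&(P[...,2]<.12)
    q=P[s]; print(n,len(q),'min z',np.percentile(q[:,2],[0,1,3]).round(4))
    t=q[q[:,2]<np.percentile(q[:,2],8)];print('low pts mean',t.mean(0).round(4),t.min(0).round(4),t.max(0).round(4))
    s=(np.hypot(P[...,0]-.507,P[...,1]+.133)<.025)&(P[...,2]>.025)&(P[...,2]<.036)&~g;q=P[s]
    print('sleeve',len(q),cv2.minAreaRect((q[:,:2]*1000).astype(np.float32)))
cv2.imwrite('pics/s2.png',cv2.resize(b['frame'][150:300,250:450],(800,600),interpolation=2)[...,::-1])
```

```text
scene 329 min z [0.0512 0.0517 0.0527]
low pts mean [ 0.5005 -0.1371  0.0534] [ 0.4906 -0.1568  0.0512] [ 0.5106 -0.1165  0.0559]
sleeve 149 ((505.1051940917969, -132.1151123046875), (32.50345230102539, 32.95961380004883), 72.6927490234375)
side 26 min z [0.0665 0.0667 0.0671]
low pts mean [ 0.5213 -0.1388  0.0669] [ 0.5212 -0.1401  0.0665] [ 0.5214 -0.1375  0.0673]
sleeve 97 ((508.4783020019531, -127.9500503540039), (28.8378963470459, 31.990081787109375), 71.24411010742188)
```

View pics/s2.png

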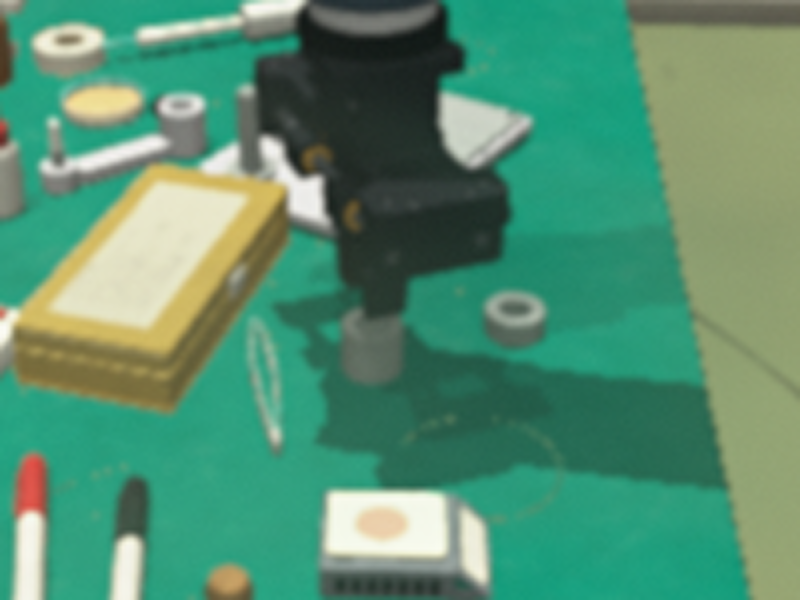

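The side view shows the finger ending at the sleeve's top rim. Depth puts the real fingertips at z≈0.051 while the reported TCP is 0.010, so the fingers end about 41 mm short of the reported TCP. xy agrees. I'll reopen and go down that extra amount in stages, watching the force.

Emit:
servo_tool --commands '[{"hand": 110,"x": -0.01,"y": 0,"z": 0,"rx": 0,"ry": 0,"rz": 0},{"hand": 110,"x": 0,"y": 0,"z": 0,"rx": 0,"ry": 0,"rz": 0},{"hand": 110,"x": 0,"y": 0,"z": 0,"rx": 0,"ry": 0,"rz": 0},{"hand": 110,"x": 0,"y": 0,"z": 0.1,"rx": 0,"ry": 0,"rz": 0},{"hand": 110,"x": 0,"y": 0,"z": 0.07,"rx": 0,"ry": 0,"rz": 0}]'

```text
time: 3.4
position: [0.5068, -0.1326, -0.0116]
orientation: [-0.0, 0.978, 0.209, -0.0]
ft_force: [0.0, 0.2, -0.1]
grip_width: 0.0503
finger_force: 0.0
```

Emit:
servo_tool --commands '[{"hand": 110,"x": 0,"y": 0,"z": 0.06,"rx": 0,"ry": 0,"rz": 0},{"hand": 110,"x": 0,"y": 0,"z": 0.05,"rx": 0,"ry": 0,"rz": 0},{"hand": 110,"x": 0,"y": 0,"z": 0.03,"rx": 0,"ry": 0,"rz": 0},{"hand": 110,"x": 0,"y": 0,"z": 0,"rx": 0,"ry": 0,"rz": 0},{"hand": 110,"x": 0,"y": 0,"z": 0,"rx": 0,"ry": 0,"rz": 0}]'

```text
time: 3.9
position: [0.5071, -0.1327, -0.0273]
orientation: [0.0, 0.978, 0.209, 0.0]
ft_force: [0.3, -0.6, 0.4]
grip_width: 0.0499
finger_force: 0.0
```

Run:
```python
from h import *
go(.5072,-.133,-.032)
f=grab('scene');P=cloud(f);g=f['frame'].max(-1)<50
s=g&(np.hypot(P[...,0]-.5085,P[...,1]+.1323)<.08)&(P[...,2]>-.01)&(P[...,2]<.12);q=P[s];print(np.percentile(q[:,2],[0,1,3]).round(4))
t=q[q[:,2]<np.percentile(q[:,2],8)];print(t.mean(0).round(4),t.min(0).round(4),t.max(0).round(4))
```

```text
t 3.9 pos [ 0.5071 -0.1327 -0.0273] yaw 24.17 f [ 0.3 -0.6  0.4] grip 0.0499
mm [-0.1  0.3  4.7] norm [-0.0006  0.0025  0.0388]
[0.0093 0.013  0.0188]
[ 0.4976 -0.134   0.0207] [ 0.4808 -0.1722  0.0093] [ 0.5143 -0.1015  0.0302]
```

No contact so far, and the tips now read z≈0.01. Closing on the sleeve.

Emit:
servo_tool --commands '[{"hand": 150,"x": 0,"y": 0,"z": 0,"rx": 0,"ry": 0,"rz": 0},{"hand": 190,"x": 0,"y": 0,"z": 0,"rx": 0,"ry": 0,"rz": 0},{"hand": 190,"x": 0,"y": 0,"z": 0,"rx": 0,"ry": 0,"rz": 0},{"hand": 190,"x": 0,"y": 0,"z": 0,"rx": 0,"ry": 0,"rz": 0},{"hand": 190,"x": 0,"y": 0,"z": 0,"rx": 0,"ry": 0,"rz": 0}]'

```text
time: 4.45
position: [0.5072, -0.1327, -0.0272]
orientation: [0.0, 0.978, 0.209, 0.0]
ft_force: [-0.1, -0.1, 2.6]
grip_width: 0.0337
finger_force: 20.0
```

Emit:
servo_tool --commands '[{"hand": 190,"x": 0,"y": 0,"z": -0.1,"rx": 0,"ry": 0,"rz": 0},{"hand": 190,"x": 0,"y": 0,"z": -0.25,"rx": 0,"ry": 0,"rz": 0},{"hand": 190,"x": 0,"y": 0,"z": -0.25,"rx": 0,"ry": 0,"rz": 0},{"hand": 190,"x": 0,"y": 0.05,"z": -0.275,"rx": 0,"ry": 0,"rz": 0},{"hand": 190,"x": 0,"y": 0.2,"z": 0,"rx": 0,"ry": 0,"rz": 0}]'

```text
time: 4.95
position: [0.5219, -0.1585, 0.0823]
orientation: [0.001, 0.977, 0.211, 0.003]
ft_force: [0.5, -0.5, -0.6]
grip_width: 0.0343
finger_force: 20.0
```

Emit:
servo_tool --commands '[{"hand": 190,"x": 0.005,"y": 0.3,"z": 0,"rx": 0,"ry": 0,"rz": 0},{"hand": 190,"x": 0.0125,"y": 0.3,"z": 0,"rx": 0,"ry": 0,"rz": 0},{"hand": 190,"x": 0,"y": 0.25,"z": 0,"rx": 0,"ry": 0,"rz": 0},{"hand": 190,"x": 0,"y": 0.2,"z": 0,"rx": 0,"ry": 0,"rz": 0},{"hand": 190,"x": 0,"y": 0.1,"z": 0,"rx": 0,"ry": 0,"rz": 0}]'

```text
time: 5.45
position: [0.5778, -0.2877, 0.0781]
orientation: [0.001, 0.978, 0.208, 0.0]
ft_force: [0.3, -0.4, -0.2]
grip_width: 0.0336
finger_force: 20.0
```

Run:
```python
from h import *
f=grab('wrist');P=wcloud(f)
s=(np.hypot(P[...,0]-.596,P[...,1]+.326)<.03)&(P[...,2]>.071)&(P[...,2]<.08)
q=P[s];print(len(q));
if len(q)>10: print(cv2.minEnclosingCircle((q[:,:2]*1000).astype(np.float32)))
for n in ('scene','side'):
    f=grab(n);P=cloud(f);st=telemetry.state()['position'];g=f['frame'].max(-1)
    for nm,lo,hi in (('sleeve',.100,.13),('post',.05,.074)):
        s=(np.hypot(P[...,0]-.596,P[...,1]+.326)<.06)&(P[...,2]>lo)&(P[...,2]<hi)&(g>60);q=P[s]
        if len(q)>5: print(n,nm,len(q),q.mean(0).round(4),q.min(0).round(4),q.max(0).round(4))
go(.5964,-.3265,.078)
```

```text
388
((596.389404296875, -327.4062194824219), 8.15920639038086)
scene sleeve 242 [ 0.5692 -0.2928  0.1189] [ 0.5588 -0.3208  0.1054] [ 0.5904 -0.2747  0.1298]
scene post 104 [ 0.5916 -0.3277  0.0633] [ 0.5864 -0.3348  0.0501] [ 0.603  -0.3189  0.0739]
side sleeve 51 [ 0.5861 -0.273   0.1175] [ 0.5662 -0.2939  0.1057] [ 0.5953 -0.268   0.1299]
side post 56 [ 0.596  -0.3211  0.0628] [ 0.5895 -0.3344  0.0517] [ 0.6051 -0.3167  0.0734]
t 5.6 pos [ 0.5773 -0.2847  0.0776] yaw 24.14 f [-0.5  0.3 -1.3] grip 0.0341
mm [ 0.3 46.  -0.4] norm [ 0.0024  0.383  -0.0034]
```

Emit:
servo_tool --commands '[{"hand": 190,"x": 0.0,"y": 0.15,"z": 0,"rx": 0,"ry": 0,"rz": 0},{"hand": 190,"x": 0.002,"y": 0.15,"z": 0,"rx": 0,"ry": 0,"rz": 0},{"hand": 190,"x": 0,"y": 0.085,"z": 0,"rx": 0,"ry": 0,"rz": 0},{"hand": 190,"x": 0,"y": 0,"z": 0,"rx": 0,"ry": 0,"rz": 0},{"hand": 190,"x": 0,"y": 0,"z": 0,"rx": 0,"ry": 0,"rz": 0}]'

```text
time: 6.1
position: [0.5966, -0.3256, 0.0774]
orientation: [-0.001, 0.978, 0.21, -0.0]
ft_force: [-0.4, 0.0, -1.9]
grip_width: 0.0341
finger_force: 20.0
```

Run:
```python
from h import *
go(.5964,-.3269,.078)
ims=[]
for n in ('scene','side'):
    f=grab(n);C=f['camera_from_world'];K=f['intrinsics']
    p=lambda X:(lambda c:(K@c)[:2]/c[2])(C[:3,:3]@np.array(X)+C[:3,3])
    a=p([.5964,-.3269,.074]);b=p([.5964,-.3269,.12]);print(n,'post top',a.round(1),'sleeve mid',b.round(1),'px/mm',(np.linalg.norm(p([.5964,-.3269,.084])-a)/10).round(2))
    cx,cy=map(int,a);im=f['frame'][cy-45:cy+25,cx-35:cx+35];ims.append(cv2.resize(im,(400,400),interpolation=2))
cv2.imwrite('pics/al.png',np.hstack(ims)[...,::-1])
```

```text
t 6.1 pos [ 0.5966 -0.3256  0.0774] yaw 24.22 f [-0.4  0.  -1.9] grip 0.0341
mm [-0.7  1.1 -0.6] norm [-0.0061  0.0094 -0.0046]
scene post top [407.2 204.6] sleeve mid [409.5 184.2] px/mm 0.44
side post top [311.4 171.8] sleeve mid [310.7 155. ] px/mm 0.36
```

View pics/al.png

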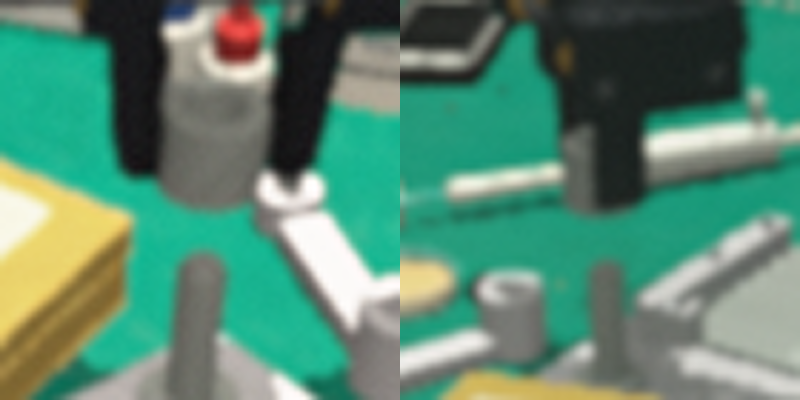

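Scene half: post axis at (203,262), extrapolating to x≈212 at sleeve height, with the sleeve centre at ≈213. Side half: post at 607, sleeve at ≈602, so about 1 mm to +x. I'm applying the small correction and lowering over the tip.

Emit:
servo_tool --commands '[{"hand": 190,"x": -0.006,"y": 0.007,"z": 0.1,"rx": 0,"ry": 0,"rz": 0},{"hand": 190,"x": 0,"y": 0,"z": 0.1,"rx": 0,"ry": 0,"rz": 0},{"hand": 190,"x": 0,"y": 0,"z": 0.05,"rx": 0,"ry": 0,"rz": 0},{"hand": 190,"x": 0,"y": 0,"z": 0.05,"rx": 0,"ry": 0,"rz": 0},{"hand": 190,"x": 0,"y": 0,"z": 0.03,"rx": 0,"ry": 0,"rz": 0}]'

```text
time: 6.7
position: [0.5962, -0.328, 0.037]
orientation: [-0.0, 0.978, 0.209, -0.0]
ft_force: [-0.1, 0.1, -1.2]
grip_width: 0.0339
finger_force: 20.0
```

Emit:
servo_tool --commands '[{"hand": 190,"x": 0,"y": 0,"z": 0.07,"rx": 0,"ry": 0,"rz": 0},{"hand": 190,"x": 0,"y": 0,"z": 0.08,"rx": 0,"ry": 0,"rz": 0},{"hand": 190,"x": 0,"y": 0,"z": 0.08,"rx": 0,"ry": 0,"rz": 0},{"hand": 190,"x": 0,"y": 0,"z": 0.07,"rx": 0,"ry": 0,"rz": 0},{"hand": 190,"x": 0,"y": 0,"z": 0,"rx": 0,"ry": 0,"rz": 0}]'

```text
time: 7.2
position: [0.5954, -0.3276, 0.0002]
orientation: [-0.001, 0.978, 0.209, -0.001]
ft_force: [-0.4, 1.0, 0.2]
grip_width: 0.0338
finger_force: 20.0
```

Smooth. Final 9 mm down to the flange.

Emit:
servo_tool --commands '[{"hand": 190,"x": 0,"y": 0,"z": 0.04,"rx": 0,"ry": 0,"rz": 0},{"hand": 190,"x": 0,"y": 0,"z": 0.02,"rx": 0,"ry": 0,"rz": 0},{"hand": 190,"x": 0,"y": 0,"z": 0.01,"rx": 0,"ry": 0,"rz": 0},{"hand": 190,"x": 0,"y": 0,"z": 0.01,"rx": 0,"ry": 0,"rz": 0},{"hand": 190,"x": 0,"y": 0,"z": 0,"rx": 0,"ry": 0,"rz": 0}]'

```text
time: 7.7
position: [0.5966, -0.3282, -0.0076]
orientation: [0.0, 0.978, 0.209, 0.0]
ft_force: [-0.5, -0.5, -0.4]
grip_width: 0.0342
finger_force: 20.0
```

Emit:
servo_tool --commands '[{"hand": 190,"x": 0,"y": 0,"z": 0.01,"rx": 0,"ry": 0,"rz": 0},{"hand": 130,"x": 0,"y": 0,"z": 0,"rx": 0,"ry": 0,"rz": 0},{"hand": 130,"x": 0,"y": 0,"z": 0,"rx": 0,"ry": 0,"rz": 0},{"hand": 130,"x": 0,"y": 0,"z": 0,"rx": 0,"ry": 0,"rz": 0},{"hand": 130,"x": 0,"y": 0,"z": 0,"rx": 0,"ry": 0,"rz": 0}]'

```text
time: 8.2
position: [0.5966, -0.3282, -0.0087]
orientation: [0.0, 0.978, 0.209, 0.0]
ft_force: [0.3, -0.7, 0.4]
grip_width: 0.0435
finger_force: 0.0
```

Emit:
servo_tool --commands '[{"hand": 130,"x": 0,"y": 0,"z": -0.1,"rx": 0,"ry": 0,"rz": 0},{"hand": 130,"x": 0,"y": 0,"z": -0.25,"rx": 0,"ry": 0,"rz": 0},{"hand": 130,"x": 0,"y": 0,"z": -0.25,"rx": 0,"ry": 0,"rz": 0},{"hand": 130,"x": 0,"y": 0,"z": -0.35,"rx": 0,"ry": 0,"rz": 0},{"hand": 130,"x": 0,"y": 0,"z": 0,"rx": 0,"ry": 0,"rz": 0}]'

```text
time: 8.7
position: [0.6008, -0.3302, 0.1127]
orientation: [0.004, 0.978, 0.209, 0.004]
ft_force: [0.9, -0.4, 0.3]
grip_width: 0.0431
finger_force: 0.0
```

Run:
```python
from h import *
for n in ('scene','side','wrist'):
    f=grab(n);P=(wcloud if n=='wrist' else cloud)(f)
    r=np.hypot(P[...,0]-.5964,P[...,1]+.3268)
    s=(r<.024)&(r>.0)&(P[...,2]>.043)&(P[...,2]<.053);q=P[s]
    if len(q)>20: print(n,'sleeve top z',np.percentile(q[:,2],[50,90,97]).round(4),cv2.minAreaRect((q[:,:2]*1000).astype(np.float32)))
go(.482,.022,.15,3)
# cassette and stand refine from wrist
f=load('wrist');P=wcloud(f);z=P[...,2]
s=(abs(P[...,0]-.485)<.07)&(abs(P[...,1]-.022)<.06)&(z>.008)&(z<.03);q=P[s]
print('cass',len(q), np.percentile(q[:,2],[50,95]) if len(q) else 0)
for lo,hi in((.008,.03),(.013,.03),(.0205,.03)):
    t=q[(q[:,2]>lo)&(q[:,2]<hi)]
    if len(t)>20: print(lo,cv2.minAreaRect((t[:,:2]*1000).astype(np.float32)))
```

```text
scene sleeve top z [0.0478 0.0501 0.0516] ((594.6053466796875, -327.87835693359375), (30.70680809020996, 32.50466537475586), 24.966854095458984)
side sleeve top z [0.0483 0.0503 0.052 ] ((597.9264526367188, -323.2012634277344), (29.89015769958496, 31.514467239379883), 88.05827331542969)
wrist sleeve top z [0.0485 0.0495 0.0502] ((597.0291137695312, -328.7051086425781), (32.54460144042969, 32.80101776123047), 24.865766525268555)
t 8.85 pos [ 0.5964 -0.3281  0.1055] yaw 24.17 f [ 0.7  0.5 -0.1] grip 0.043
mm [  39.  -366.3  -44.5] norm [ 0.3252 -3.0521 -0.3709]
rot deg/120 [ 1.000e-04 -0.000e+00  1.764e-01]
cass 1483 [0.02180355 0.02453589]
0.008 ((486.1639709472656, 19.107057571411133), (74.10852813720703, 56.032596588134766), 1.9165116548538208)
0.013 ((488.517822265625, 19.124591827392578), (69.57042694091797, 55.89289474487305), 2.1534488201141357)
0.0205 ((492.6834716796875, 19.964197158813477), (54.18235397338867, 43.66381072998047), 0.46194908022880554)
```

The sleeve is seated: its top is at z≈0.048, as expected. On to the cassette.

Emit:
servo_tool --commands '[{"hand": 40,"x": 0.04,"y": -0.3,"z": -0.1,"rx": 0,"ry": 0,"rz": 0},{"hand": 40,"x": 0.04,"y": -0.39,"z": -0.1,"rx": 0,"ry": 0,"rz": 0},{"hand": 40,"x": 0.04,"y": -0.39,"z": 0,"rx": 0,"ry": 0,"rz": 0},{"hand": 40,"x": 0.04,"y": -0.39,"z": 0,"rx": 0,"ry": 0,"rz": 0},{"hand": 40,"x": 0.04,"y": -0.39,"z": 0,"rx": 0,"ry": 0,"rz": 0}]'

```text
time: 9.35
position: [0.5251, -0.1129, 0.1281]
orientation: [-0.0, 0.978, 0.209, -0.001]
ft_force: [0.6, 0.5, 0.4]
grip_width: 0.0745
finger_force: 0.0
```

Emit:
servo_tool --commands '[{"hand": 40,"x": 0.04,"y": -0.39,"z": 0,"rx": 0,"ry": 0,"rz": 0},{"hand": 40,"x": 0.04,"y": -0.39,"z": 0,"rx": 0,"ry": 0,"rz": 0},{"hand": 40,"x": 0.045,"y": -0.3,"z": 0,"rx": 0,"ry": 0,"rz": 0.06},{"hand": 40,"x": 0,"y": 0,"z": 0,"rx": 0,"ry": 0,"rz": 0.06},{"hand": 40,"x": 0,"y": 0,"z": 0,"rx": 0,"ry": 0,"rz": 0.058}]'

```text
time: 9.85
position: [0.4862, 0.0111, 0.1282]
orientation: [-0.0, 1.0, 0.024, -0.001]
ft_force: [-0.1, -0.7, -0.0]
grip_width: 0.0744
finger_force: 0.0
```

Run:
```python
from h import *
f=grab('wrist');P=wcloud(f);z=P[...,2]
s=(abs(P[...,0]-.485)<.07)&(abs(P[...,1]-.022)<.06)&(z>.004)&(z<.03);q=P[s]
print('cass',len(q), np.percentile(q[:,2],[50,95]))
for lo,hi in((.004,.03),(.012,.03),(.0205,.03)):
    t=q[(q[:,2]>lo)&(q[:,2]<hi)]; print(lo,cv2.minAreaRect((t[:,:2]*1000).astype(np.float32)))
go(.482,.022,.1,2.5)
```

```text
cass 4011 [0.02298339 0.02467577]
0.004 ((483.8117980957031, 20.158588409423828), (77.55323791503906, 54.23712158203125), 1.7575124502182007)
0.012 ((487.6900939941406, 20.264110565185547), (69.79688262939453, 54.14997482299805), 1.8431051969528198)
0.0205 ((492.60491943359375, 19.586944580078125), (54.57419204711914, 44.85403823852539), 3.5103533267974854)
t 9.9 pos [0.4864 0.0103 0.1282] yaw 2.28 f [ 0.3 -0.3 -0.6] grip 0.0743
mm [ -3.8 -11.8  28.2] norm [-0.032  -0.0986  0.2349]
rot deg/120 [-0.      0.0012 -0.0018]
```

Run:
```python
from h import *
T=telemetry.state();q=T['orientation'];R=Ro.from_quat(np.r_[q[1:],q[0]])
for n in ('scene','side'):
    f=grab(n);P=cloud(f);g=f['frame'].max(-1)<70
    s=g&(f['depth']>0)&(np.linalg.norm(P-T['position'],axis=-1)<.25)&(P[...,2]>.12)
    t=R.inv().apply(P[s]-T['position'])*1000
    for lo in range(-100,100,20):
        u=t[(t[:,1]>=lo)&(t[:,1]<lo+20)]
        if len(u)>5: print(n,'y',lo,len(u),'tip-most z',np.percentile(u[:,2],[97,100]).round(1),'x',np.percentile(u[u[:,2]>-140][:,0],[2,98]).round(0) if (u[:,2]>-140).any() else '')
```

```text
scene y -100 153 tip-most z [-110.4 -103. ] x [-37. -32.]
scene y -80 405 tip-most z [-107.4 -102.3] x [-36.   3.]
scene y -60 494 tip-most z [-45.3 -37. ] x [-36.   8.]
scene y -40 567 tip-most z [-44.1 -37.7] x [-27.   8.]
scene y -20 432 tip-most z [-115.7 -111.9] x [-28. -21.]
scene y 0 949 tip-most z [-118.3 -113.7] x [-28.  13.]
scene y 20 746 tip-most z [-113.9  -39. ] x [-27.  17.]
scene y 40 504 tip-most z [-44.5 -37.7] x [-35.  16.]
scene y 60 344 tip-most z [-104.9  -96.6] x [-37. -21.]
scene y 80 643 tip-most z [-103.8 -101.3] x [-36.  31.]
side y -100 1259 tip-most z [-102.9 -100. ] x [-33.  30.]
side y -80 209 tip-most z [-142.1 -141.5] x 
side y -60 965 tip-most z [-45.2 -39.8] x [-13.  12.]
side y -40 1446 tip-most z [-147.5 -141.8] x 
side y -20 214 tip-most z [-153.  -147.1] x 
side y 0 7 tip-most z [-132.4 -117.8] x [26. 26.]
side y 40 79 tip-most z [-105.7 -104.8] x [-33.  32.]
side y 60 74 tip-most z [-121.4 -120.5] x [-32.  33.]
```

Emit:
servo_tool --commands '[{"hand": 40,"x": -0.058,"y": -0.085,"z": 0.2,"rx": 0,"ry": 0,"rz": 0.002},{"hand": 40,"x": 0,"y": 0,"z": 0.3,"rx": 0,"ry": 0,"rz": 0},{"hand": 40,"x": 0,"y": 0,"z": 0.3,"rx": 0,"ry": 0,"rz": 0},{"hand": 40,"x": 0,"y": 0,"z": 0.2,"rx": 0,"ry": 0,"rz": 0},{"hand": 40,"x": 0,"y": 0,"z": 0,"rx": 0,"ry": 0,"rz": 0}]'

```text
time: 10.5
position: [0.4771, 0.019, 0.0063]
orientation: [0.0, 1.0, 0.024, -0.003]
ft_force: [-0.6, -0.2, 0.0]
grip_width: 0.0743
finger_force: 0.0
```

Emit:
servo_tool --commands '[{"hand": 40,"x": 0,"y": 0,"z": 0.1,"rx": 0,"ry": 0,"rz": 0},{"hand": 40,"x": 0,"y": 0,"z": 0.1,"rx": 0,"ry": 0,"rz": 0},{"hand": 40,"x": 0,"y": 0,"z": 0.1,"rx": 0,"ry": 0,"rz": 0},{"hand": 40,"x": 0,"y": 0,"z": 0.04,"rx": 0,"ry": 0,"rz": 0},{"hand": 40,"x": 0,"y": 0,"z": 0,"rx": 0,"ry": 0,"rz": 0}]'

```text
time: 11.0
position: [0.4798, 0.0195, -0.0322]
orientation: [0.0, 1.0, 0.023, -0.001]
ft_force: [0.8, 0.1, -0.8]
grip_width: 0.0743
finger_force: 0.0
```

Emit:
servo_tool --commands '[{"hand": 85,"x": 0,"y": 0,"z": 0,"rx": 0,"ry": 0,"rz": 0},{"hand": 110,"x": 0,"y": 0,"z": 0,"rx": 0,"ry": 0,"rz": 0},{"hand": 125,"x": 0,"y": 0,"z": 0,"rx": 0,"ry": 0,"rz": 0},{"hand": 125,"x": 0,"y": 0,"z": 0,"rx": 0,"ry": 0,"rz": 0},{"hand": 125,"x": 0,"y": 0,"z": 0,"rx": 0,"ry": 0,"rz": 0}]' --grip_force 20

```text
time: 11.5
position: [0.4806, 0.0196, -0.0312]
orientation: [-0.0, 1.0, 0.022, 0.0]
ft_force: [-1.5, 0.5, 4.6]
grip_width: 0.0537
finger_force: 20.0
```

Emit:
servo_tool --commands '[{"hand": 125,"x": 0,"y": 0,"z": -0.05,"rx": 0,"ry": 0,"rz": 0},{"hand": 125,"x": 0,"y": 0,"z": -0.15,"rx": 0,"ry": 0,"rz": 0},{"hand": 125,"x": 0,"y": 0,"z": -0.25,"rx": 0,"ry": 0,"rz": 0},{"hand": 125,"x": 0,"y": 0,"z": -0.25,"rx": 0,"ry": 0,"rz": 0},{"hand": 125,"x": 0,"y": 0,"z": -0.15,"rx": 0,"ry": 0,"rz": 0}]' --grip_force 25

```text
time: 12.0
position: [0.4808, 0.0194, 0.0725]
orientation: [-0.0, 1.0, 0.022, 0.001]
ft_force: [0.7, 0.0, -0.7]
grip_width: 0.0539
finger_force: 25.0
```

Emit:
servo_tool --commands '[{"hand": 125,"x": 0,"y": 0.1,"z": -0.1,"rx": 0,"ry": 0,"rz": 0},{"hand": 125,"x": 0,"y": 0.2,"z": 0,"rx": 0,"ry": 0,"rz": 0},{"hand": 125,"x": 0.01,"y": 0.3,"z": 0,"rx": 0,"ry": 0,"rz": 0},{"hand": 125,"x": 0.01,"y": 0.35,"z": 0,"rx": 0,"ry": 0,"rz": 0},{"hand": 125,"x": 0.01,"y": 0.35,"z": 0,"rx": 0,"ry": 0,"rz": 0}]'

```text
time: 12.5
position: [0.4905, -0.1375, 0.0827]
orientation: [-0.0, 1.0, 0.023, -0.0]
ft_force: [0.3, 0.3, -0.0]
grip_width: 0.0536
finger_force: 25.0
```

Emit:
servo_tool --commands '[{"hand": 125,"x": 0,"y": 0.35,"z": 0,"rx": 0,"ry": 0,"rz": 0},{"hand": 125,"x": 0,"y": 0.35,"z": 0,"rx": 0,"ry": 0,"rz": 0},{"hand": 125,"x": 0.01,"y": 0.35,"z": 0,"rx": 0,"ry": 0,"rz": 0},{"hand": 125,"x": 0,"y": 0.35,"z": 0,"rx": 0,"ry": 0,"rz": 0},{"hand": 125,"x": 0,"y": 0.3,"z": 0,"rx": 0,"ry": 0,"rz": 0}]'

```text
time: 13.0
position: [0.5003, -0.3424, 0.0825]
orientation: [0.0, 1.0, 0.022, -0.0]
ft_force: [0.6, -0.1, -1.5]
grip_width: 0.0534
finger_force: 25.0
```

Emit:
servo_tool --commands '[{"hand": 125,"x": 0,"y": 0.2,"z": 0,"rx": 0,"ry": 0,"rz": 0.05},{"hand": 125,"x": 0,"y": 0,"z": 0,"rx": 0,"ry": 0,"rz": 0.06},{"hand": 125,"x": 0,"y": 0,"z": 0,"rx": 0,"ry": 0,"rz": 0.06},{"hand": 125,"x": 0,"y": 0,"z": 0,"rx": 0,"ry": 0,"rz": 0.06},{"hand": 125,"x": 0,"y": 0,"z": 0,"rx": 0,"ry": 0,"rz": 0.04}]'

```text
time: 13.5
position: [0.5017, -0.3636, 0.0824]
orientation: [-0.0, 0.966, -0.26, -0.0]
ft_force: [0.1, -0.0, -1.2]
grip_width: 0.054
finger_force: 25.0
```

Run:
```python
from h import *
f=grab('wrist');P=wcloud(f);z=P[...,2]
s=(np.hypot(P[...,0]-.525,P[...,1]+.37)<.14)&(z>.010)&(z<.022)&(f['depth']>0);q=P[s]
print('plate',len(q),cv2.minAreaRect((q[:,:2]*1000).astype(np.float32)))
X=np.array([.865,-.5015]);Y=np.array([.5015,.865]);O=np.array([.5211,-.3754])
U=np.stack([(P[...,:2]-O)@X,(P[...,:2]-O)@Y],-1)*1000
s=(z>.0305)&(z<.037)&(U[...,0]>25)&(U[...,0]<70)&(abs(U[...,1])<90);u=U[s]
fe=u[u[:,1]<10];print('fence',len(u),'near face x by y', [(yy,np.percentile(fe[abs(fe[:,1]-yy)<6][:,0],[2,98]).round(1)) for yy in (-70,-50,-30,-10,5) if (abs(fe[:,1]-yy)<6).sum()>10])
st=u[u[:,0]<43];print('stop y range',len(st),np.percentile(st[:,1],[2,98]).round(1) if len(st) else 0, 'x min',st[:,0].min() if len(st) else 0)
go(.5028,-.3821,.05,-30.1)
```

```text
plate 23678 ((559.0205688476562, -371.496337890625), (227.78866577148438, 208.93792724609375), 60.04350280761719)
fence 3525 near face x by y [(-70, array([45.7, 60. ])), (-50, array([45.6, 60.1])), (-30, array([46.5, 60.8])), (-10, array([46.2, 60.4])), (5, array([46.2, 60.4]))]
stop y range 403 [19.  66.6] x min 27.334557715547945
t 13.55 pos [ 0.5019 -0.3635  0.0824] yaw -30.26 f [ 0.1 -1.1 -0.9] grip 0.054
mm [10.2 15.6 32.3] norm [0.0848 0.1298 0.2696]
rot deg/120 [-0.0001  0.0004 -0.0014]
```

Emit:
servo_tool --commands '[{"hand": 125,"x": 0.042,"y": 0.065,"z": 0,"rx": 0,"ry": 0,"rz": 0},{"hand": 125,"x": 0.042,"y": 0.065,"z": 0,"rx": 0,"ry": 0,"rz": 0},{"hand": 125,"x": 0,"y": 0,"z": 0.15,"rx": 0,"ry": 0,"rz": 0},{"hand": 125,"x": 0,"y": 0,"z": 0.25,"rx": 0,"ry": 0,"rz": 0},{"hand": 125,"x": 0,"y": 0,"z": 0.15,"rx": 0,"ry": 0,"rz": 0}]'

```text
time: 14.05
position: [0.5021, -0.3832, 0.0147]
orientation: [-0.0, 0.966, -0.257, -0.001]
ft_force: [-0.0, 0.4, -1.3]
grip_width: 0.0541
finger_force: 25.0
```

Emit:
servo_tool --commands '[{"hand": 125,"x": 0,"y": 0,"z": 0.1,"rx": 0,"ry": 0,"rz": 0},{"hand": 125,"x": 0,"y": 0,"z": 0.07,"rx": 0,"ry": 0,"rz": 0},{"hand": 125,"x": 0,"y": 0,"z": 0.04,"rx": 0,"ry": 0,"rz": 0},{"hand": 125,"x": 0,"y": 0,"z": 0.03,"rx": 0,"ry": 0,"rz": 0},{"hand": 125,"x": 0,"y": 0,"z": 0,"rx": 0,"ry": 0,"rz": 0}]'

```text
time: 14.55
position: [0.5034, -0.3826, -0.0122]
orientation: [0.0, 0.966, -0.257, 0.0]
ft_force: [0.0, 1.0, 0.1]
grip_width: 0.0537
finger_force: 25.0
```

```bash
cat >> h.py <<'E'
X=np.array([.865,-.5015]);Y=np.array([.5015,.865]);O=np.array([.5211,-.3754])
def stand(P): return np.stack([(P[...,:2]-O)@X,(P[...,:2]-O)@Y],-1)*1000
def cass():
    for n in ('scene','wrist'):
        f=grab(n);P=(wcloud if n=='wrist' else cloud)(f);U=stand(P);z=P[...,2]
        s=(f['frame'].min(-1)>120)&(z>.0385)&(z<.045)&(abs(U[...,0])<60)&(abs(U[...,1]+7)<50);u=U[s]
        if len(u)>20: print(n,'wax',len(u),np.round(np.median(z[s]),4),[np.round(k,1) for k in cv2.minAreaRect(u.astype(np.float32))])
    s=telemetry.state();print('tcp stand',stand(s['position']).round(1),s['position'][2].round(4),s['ft_force'].round(1),s['grip_width'].round(4),'t',s['time'],'F stand',(s['ft_force'][:2]@X).round(1),(s['ft_force'][:2]@Y).round(1))
E
python3 -c "
from h import *
cass()"
```

```text
scene wax 268 0.0419 [array([ -9.2, -16.1]), array([65.9, 47.2]), np.float64(64.3)]
wrist wax 3715 0.0427 [array([ 18.8, -16.1]), array([24.3, 52.4]), np.float64(0.4)]Traceback (most recent call last):
  File "<string>", line 3, in <module>
    cass()
    ~~~~^^
  File "h.py", line 39, in cass
    s=telemetry.state();print('tcp stand',stand(s['position']).round(1),s['position'][2].round(4),s['ft_force'].round(1),s['grip_width'].round(4),'t',s['time'],'F stand',(s['ft_force'][:2]@X).round(1),(s['ft_force'][:2]@Y).round(1))
                                                                                                                         ^^^^^^^^^^^^^^^^^^^^^
AttributeError: 'float' object has no attribute 'round'
```

Emit:
servo_tool --commands '[{"hand": 125,"x": 0,"y": 0,"z": 0.008,"rx": 0,"ry": 0,"rz": 0},{"hand": 125,"x": 0.03,"y": -0.03,"z": 0,"rx": 0,"ry": 0,"rz": 0},{"hand": 125,"x": 0.025,"y": -0.02,"z": 0,"rx": 0,"ry": 0,"rz": 0},{"hand": 125,"x": 0.02,"y": 0,"z": 0,"rx": 0,"ry": 0,"rz": 0},{"hand": 125,"x": 0,"y": 0,"z": 0,"rx": 0,"ry": 0,"rz": 0}]' --grip_force 12

```text
time: 15.15
position: [0.5149, -0.3818, -0.0131]
orientation: [0.0, 0.966, -0.257, 0.001]
ft_force: [-0.6, 0.6, 1.8]
grip_width: 0.0539
finger_force: 12.0
```

```bash
sed -i "s/s\['grip_width'\].round(4)/round(s['grip_width'],4)/" h.py; python3 -c "
from h import *
cass()"
```

```text
scene wax 255 0.0411 [array([-0.4, -0.4]), array([64.6, 37.6]), np.float64(44.9)]
wrist wax 4434 0.0416 [array([16.6, -9.8]), array([42. , 42.2]), np.float64(0.1)]
tcp stand [-2.5 -9. ] -0.0131 [-0.5  1.   1.6] 0.0538 t 15.25 F stand -0.9 0.7
```

Emit:
servo_tool --commands '[{"hand": 125,"x": 0.025,"y": 0,"z": 0,"rx": 0,"ry": 0,"rz": 0},{"hand": 125,"x": 0.01,"y": 0,"z": 0,"rx": 0,"ry": 0,"rz": 0},{"hand": 125,"x": 0.008,"y": 0,"z": 0,"rx": 0,"ry": 0,"rz": 0},{"hand": 125,"x": 0.006,"y": 0,"z": 0,"rx": 0,"ry": 0,"rz": 0},{"hand": 125,"x": 0,"y": 0,"z": 0,"rx": 0,"ry": 0,"rz": 0}]'

```text
time: 15.75
position: [0.519, -0.3848, -0.0131]
orientation: [0.0, 0.966, -0.258, -0.0]
ft_force: [-2.2, 0.0, 4.3]
grip_width: 0.0536
finger_force: 12.0
```

Emit:
servo_tool --commands '[{"hand": 125,"x": 0,"y": -0.012,"z": 0,"rx": 0,"ry": 0,"rz": 0},{"hand": 125,"x": 0,"y": -0.008,"z": 0,"rx": 0,"ry": 0,"rz": 0},{"hand": 125,"x": 0,"y": -0.006,"z": 0,"rx": 0,"ry": 0,"rz": 0},{"hand": 125,"x": 0,"y": 0,"z": 0,"rx": 0,"ry": 0,"rz": 0},{"hand": 125,"x": 0,"y": 0,"z": 0,"rx": 0,"ry": 0,"rz": 0}]'

```text
time: 16.25
position: [0.5199, -0.3832, -0.0131]
orientation: [0.001, 0.966, -0.258, -0.0]
ft_force: [-3.4, -2.0, 6.1]
grip_width: 0.0541
finger_force: 12.0
```

```bash
python3 -c "
from h import *
cass()"
```

```text
scene wax 258 0.041 [array([ 5.5, -7.6]), array([71.1, 47. ]), np.float64(63.4)]
wrist wax 5400 0.0416 [array([17.6, -9.1]), array([53.3, 43.5]), np.float64(5.2)]
tcp stand [ 3.  -7.3] -0.0131 [-3.2 -1.5  5.8] 0.0538 t 16.35 F stand -2.0 -2.9
```

Emit:
servo_tool --commands '[{"hand": 125,"x": 0.01,"y": 0,"z": -0.004,"rx": 0,"ry": 0,"rz": 0},{"hand": 125,"x": 0.01,"y": 0,"z": 0,"rx": 0,"ry": 0,"rz": 0},{"hand": 125,"x": 0,"y": -0.008,"z": 0,"rx": 0,"ry": 0,"rz": 0},{"hand": 125,"x": 0,"y": -0.008,"z": 0,"rx": 0,"ry": 0,"rz": 0},{"hand": 125,"x": 0,"y": 0,"z": 0,"rx": 0,"ry": 0,"rz": 0}]'

```text
time: 16.85
position: [0.5202, -0.3831, -0.0133]
orientation: [0.001, 0.966, -0.259, -0.002]
ft_force: [-8.3, -2.6, 5.1]
grip_width: 0.0537
finger_force: 12.0
```

```bash
cat >> h.py <<'E'
def wax():
    f=grab('wrist');P=wcloud(f);U=stand(P);z=P[...,2]
    s=((f['frame'].min(-1)>120)&(z>.0385)&(z<.045)&(abs(U[...,0])<50)&(abs(U[...,1]+7)<40)).astype(np.uint8)
    s=cv2.morphologyEx(s,cv2.MORPH_OPEN,np.ones((5,5)));n,L,S,_=cv2.connectedComponentsWithStats(s)
    u=U[L==1+np.argmax(S[1:,4])]
    for b in (0,8,16,24): 
        t=u[abs(u[:,0]-b)<3]; print('x',b,'y',np.percentile(t[:,1],[1,99]).round(1) if len(t)>20 else '')
    for b in (-20,-8,4):
        t=u[abs(u[:,1]-b)<3]; print('y',b,'x',np.percentile(t[:,0],[1,99]).round(1) if len(t)>20 else '')
    z2=(z>.0305)&(z<.037)&(f['frame'].min(-1)>100);t=U[z2&(U[...,0]>43)&(U[...,0]<65)&(U[...,1]<15)&(U[...,1]>-80)];print('fence x',np.percentile(t[:,0],[1,99]).round(1))
    t=U[z2&(U[...,0]>30)&(U[...,0]<42)&(U[...,1]>10)&(U[...,1]<45)];print('stop y',np.percentile(t[:,1],[1,99]).round(1))
E
python3 -c "
from h import *
wax();cass()"
```

```text
x 0 y [-27.  -13.7]
x 8 y [-27.2  10.4]
x 16 y [-27.5  11. ]
x 24 y [-28.4  11. ]
y -20 x [ 1.9 42.7]
y -8 x [28.4 42.9]
y 4 x [ 8.  42.9]
fence x [43.4 60.7]
stop y [13.6 34.4]
scene wax 251 0.0411 [array([ 5.9, -8.1]), array([66.2, 47. ]), np.float64(65.0)]
wrist wax 5819 0.0416 [array([17.7, -9.6]), array([45.3, 50.8]), np.float64(89.6)]
tcp stand [ 3.1 -7.1] -0.0133 [-7.6 -2.5  6. ] 0.0538 t 17.0 F stand -5.3 -5.9
```

Forces of about -5 to -6 N on both the fence and the stop, and the wax outline puts the cassette origin at (≈5.5,-6.7), so it is in the corner. I'm releasing, rising, and moving back behind the slanted face.

Emit:
servo_tool --commands '[{"hand": 85,"x": 0,"y": 0,"z": 0,"rx": 0,"ry": 0,"rz": 0},{"hand": 70,"x": 0,"y": 0,"z": 0,"rx": 0,"ry": 0,"rz": 0},{"hand": 70,"x": 0,"y": 0,"z": 0,"rx": 0,"ry": 0,"rz": 0},{"hand": 70,"x": 0,"y": 0,"z": -0.05,"rx": 0,"ry": 0,"rz": 0},{"hand": 70,"x": 0,"y": 0,"z": -0.15,"rx": 0,"ry": 0,"rz": 0}]'

```text
time: 17.5
position: [0.5229, -0.3802, 0.0104]
orientation: [-0.001, 0.966, -0.257, -0.001]
ft_force: [0.6, 0.4, 0.8]
grip_width: 0.0639
finger_force: 0.0
```

Emit:
servo_tool --commands '[{"hand": 70,"x": 0,"y": 0,"z": -0.25,"rx": 0,"ry": 0,"rz": 0},{"hand": 70,"x": -0.05,"y": 0,"z": -0.25,"rx": 0,"ry": 0,"rz": 0},{"hand": 255,"x": -0.15,"y": 0,"z": -0.05,"rx": 0,"ry": 0,"rz": 0},{"hand": 255,"x": -0.22,"y": 0,"z": 0,"rx": 0,"ry": 0,"rz": 0},{"hand": 255,"x": 0,"y": 0,"z": 0,"rx": 0,"ry": 0,"rz": 0}]'

```text
time: 18.0
position: [0.4778, -0.3554, 0.0788]
orientation: [-0.0, 0.966, -0.258, -0.001]
ft_force: [-1.3, -0.1, -0.5]
grip_width: 0.042
finger_force: 0.0
```

Run:
```python
from h import *
cass();wax()
f=load('scene');T=telemetry.state();q=T['orientation'];R=Ro.from_quat(np.r_[q[1:],q[0]])
P=cloud(f);g=f['frame'].max(-1)<70
s=g&(np.linalg.norm(P-T['position'],axis=-1)<.1)&(P[...,2]>.06);t=R.inv().apply(P[s]-T['position'])*1000
t=t[(abs(t[:,1])<40)&(t[:,2]>-80)];print('tips z',np.percentile(t[:,2],[90,99,100]).round(1));k=t[t[:,2]>t[:,2].max()-8];print(k.min(0).round(1),k.max(0).round(1))
a=f['frame'][170:320,300:500];b=load('wrist')['frame'][60:260,220:560]
cv2.imwrite('pics/c1.png',np.hstack([cv2.resize(a,(400,300)),cv2.resize(b,(400,300))])[...,::-1])
```

```text
scene wax 536 0.0411 [array([13.8, -7. ]), array([56.7, 42.9]), np.float64(0.0)]
wrist wax 4402 0.0417 [array([14.6, -5.7]), array([47.8, 57.8]), np.float64(87.1)]
tcp stand [-44.3  -4.1] 0.0786 [ 0.5 -0.  -0.3] 0.0342 t 18.1 F stand 0.5 0.2
x 0 y [-28.6  12.9]
x 8 y [-28.4  12.8]
x 16 y [-28.2  12.8]
x 24 y [-28.8  12.6]
y -20 x [-10.2  42.7]
y -8 x [-10.2  42.5]
y 4 x [-10.3  42.6]
fence x [43.6 60.5]
stop y [13.1 34.5]
tips z [-45.3 -39.5 -36.5]
[-14.5 -29.7 -44.4] [  4.4  34.7 -36.5]
```

View pics/c1.png

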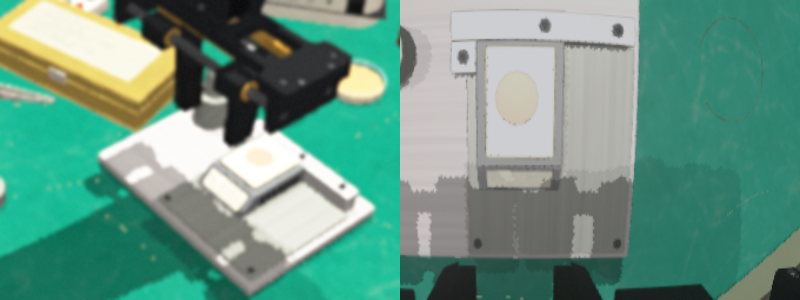

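The picture (left half scene, right half wrist) shows the cassette flush with the fence at the top and the end stop at left (463,57), with the slanted face at (520,178) clear. Lowering the shut fingers behind the face.

Emit:
servo_tool --commands '[{"hand": 255,"x": 0,"y": 0.028,"z": 0.15,"rx": 0,"ry": 0,"rz": 0},{"hand": 255,"x": 0,"y": 0,"z": 0.25,"rx": 0,"ry": 0,"rz": 0},{"hand": 255,"x": 0,"y": 0,"z": 0.2,"rx": 0,"ry": 0,"rz": 0},{"hand": 255,"x": 0,"y": 0,"z": 0.1,"rx": 0,"ry": 0,"rz": 0},{"hand": 255,"x": 0,"y": 0,"z": 0.043,"rx": 0,"ry": 0,"rz": 0}]' --grip_force 30

```text
time: 18.65
position: [0.4785, -0.3592, -0.013]
orientation: [-0.0, 0.966, -0.257, -0.001]
ft_force: [-0.2, -0.5, -0.3]
grip_width: 0.0005
finger_force: 0.0
```

Emit:
servo_tool --commands '[{"hand": 255,"x": 0,"y": 0,"z": 0,"rx": 0,"ry": 0,"rz": 0},{"hand": 255,"x": 0,"y": 0,"z": 0,"rx": 0,"ry": 0,"rz": 0},{"hand": 255,"x": 0.015,"y": 0,"z": 0,"rx": 0,"ry": 0,"rz": 0},{"hand": 255,"x": 0.015,"y": 0,"z": 0,"rx": 0,"ry": 0,"rz": 0},{"hand": 255,"x": 0,"y": 0,"z": 0,"rx": 0,"ry": 0,"rz": 0}]'

```text
time: 19.15
position: [0.4822, -0.3615, -0.0114]
orientation: [0.0, 0.966, -0.257, 0.001]
ft_force: [0.6, -0.9, -0.3]
grip_width: 0.0005
finger_force: 0.0
```

```bash
cat >> h.py <<'E'
def F():
    s=telemetry.state();f=s['ft_force'];p=stand(s['position']);print('t',round(s['time'],2),'stand',p.round(1),s['position'][2].round(4),'F xyz stand',(f[:2]@X).round(1),(f[:2]@Y).round(1),f[2].round(1),'grip',round(s['grip_width'],4),s['finger_force'])
E
python3 - <<'E'
from h import *
F()
for n in ('scene','side'):
    f=grab(n);P=cloud(f);U=stand(P);g=f['frame'].max(-1)<60
    s=g&(U[...,0]>-70)&(U[...,0]<0)&(abs(U[...,1]+7)<35)&(P[...,2]>.019)&(P[...,2]<.07)
    k=np.c_[U[s],P[s][:,2]*1000];
    if len(k)>10:
        t=k[k[:,2]<np.percentile(k[:,2],15)];print(n,len(k),'low',np.percentile(k[:,2],[0,2]).round(1),t.min(0).round(1),t.max(0).round(1))
E
```

```text
t 19.15 stand [-40.6  -7.5] -0.0114 F xyz stand 1.0 -0.5 -0.3 grip 0.0005 0.0
scene 281 low [27.1 29.2] [-53.  -22.7  27.1] [-35.4   2.4  35.6]
side 152 low [25.7 27.8] [-51.8 -16.4  25.7] [-0.8 20.7 35.9]
```

Emit:
servo_tool --commands '[{"hand": 255,"x": 0.02,"y": 0,"z": 0,"rx": 0,"ry": 0,"rz": 0},{"hand": 255,"x": 0.02,"y": 0,"z": 0,"rx": 0,"ry": 0,"rz": 0},{"hand": 255,"x": 0.01,"y": 0,"z": 0,"rx": 0,"ry": 0,"rz": 0},{"hand": 255,"x": 0,"y": 0,"z": 0,"rx": 0,"ry": 0,"rz": 0},{"hand": 255,"x": 0,"y": 0,"z": 0,"rx": 0,"ry": 0,"rz": 0}]'

```text
time: 19.75
position: [0.4842, -0.3628, -0.0125]
orientation: [-0.001, 0.966, -0.257, -0.003]
ft_force: [-5.3, 4.4, 4.8]
grip_width: 0.0009
finger_force: 4.2
```

```bash
python3 -c "
from h import *
F()"
```

```text
t 19.75 stand [-38.2  -7.6] -0.0125 F xyz stand -6.8 1.2 4.8 grip 0.0009 4.203287721611559
```

Emit:
servo_tool --commands '[{"hand": 255,"x": 0.006,"y": 0,"z": 0.008,"rx": 0,"ry": 0,"rz": 0},{"hand": 255,"x": 0.006,"y": 0,"z": 0.008,"rx": 0,"ry": 0,"rz": 0},{"hand": 255,"x": 0,"y": 0,"z": 0.004,"rx": 0,"ry": 0,"rz": 0},{"hand": 255,"x": 0,"y": 0,"z": 0,"rx": 0,"ry": 0,"rz": 0},{"hand": 255,"x": 0,"y": 0,"z": 0,"rx": 0,"ry": 0,"rz": 0}]'

```text
time: 20.25
position: [0.4843, -0.3629, -0.0136]
orientation: [-0.001, 0.966, -0.258, -0.004]
ft_force: [-12.5, 9.5, 22.6]
grip_width: 0.0005
finger_force: 13.1
```

Emit:
servo_tool --commands '[{"hand": 255,"x": 0,"y": 0,"z": 0,"rx": 0,"ry": 0,"rz": 0},{"hand": 255,"x": 0,"y": 0,"z": 0,"rx": 0,"ry": 0,"rz": 0},{"hand": 255,"x": 0,"y": 0,"z": 0,"rx": 0,"ry": 0,"rz": 0},{"hand": 255,"x": 0,"y": 0,"z": 0,"rx": 0,"ry": 0,"rz": 0},{"hand": 255,"x": 0,"y": 0,"z": 0,"rx": 0,"ry": 0,"rz": 0}]'

```text
time: 20.75
position: [0.4843, -0.3629, -0.0136]
orientation: [-0.001, 0.966, -0.258, -0.004]
ft_force: [-12.8, 8.3, 21.4]
grip_width: 0.0006
finger_force: 13.0
```

Run:
```python
from h import *
F();wax();F()
f=grab('scene');P=cloud(f);U=stand(P);z=P[...,2]
s=(f['frame'].min(-1)>120)&(z>.0385)&(z<.045)&(abs(U[...,0])<50)&(abs(U[...,1]+7)<40);u=U[s];print(np.percentile(u,[2,98],axis=0).round(1),np.median(z[s]))
cv2.imwrite('pics/p1.png',np.hstack([cv2.resize(g['frame'][a:b,c:d],(400,400),interpolation=2) for g,a,b,c,d in ((f,190,310,360,480),(grab('side'),140,240,270,370))])[...,::-1])
```

```text
t 20.75 stand [-38.1  -7.6] -0.0136 F xyz stand -15.2 0.7 21.4 grip 0.0006 13.042931947857141
x 0 y [-28.3  12.2]
x 8 y [-28.2  12.1]
x 16 y [-28.5  12. ]
x 24 y [-28.5  12. ]
y -20 x [-7.4 41.7]
y -8 x [-10.2  41.6]
y 4 x [-8.2 41.2]
fence x [45.9 60.5]
stop y [18.6 34.6]
t 20.8 stand [-38.1  -7.6] -0.0136 F xyz stand -15.9 -0.2 22.6 grip 0.0006 13.042993918061256
[[ -6.9 -21.7]
 [ 30.4  -6.5]] 0.04227351451092498
```

View pics/p1.png

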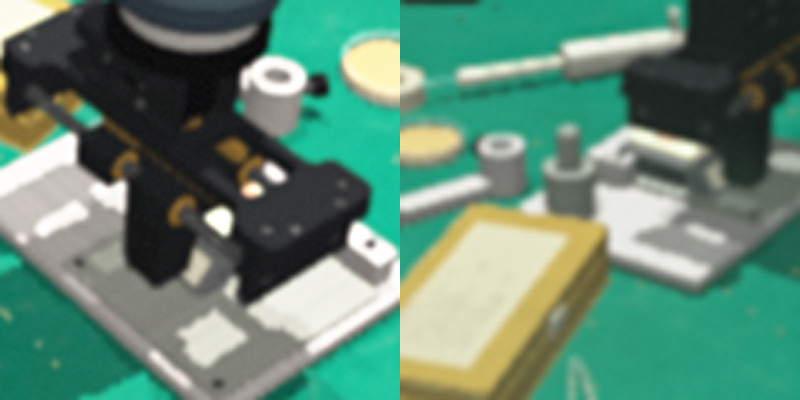

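The last picture shows the fingers on the slanted face at (200,270), the cassette flat against the fence, and the sleeve seated on the post at (568,180). The push is steady at about 15 N toward the fence and 22 N down. Handing in.

```bash
python3 -c "
from h import *
print(order.hand_in());F()"
```

```text
the job is handed in; nothing more can be done
None
the job is handed in; nothing more can be done
```

I handed the job in at about 21 s, without a verdict shown: the tall sleeve is seated on the flange and released, and the cassette sits square in the corner with the shut fingers pressing its slanted face at about 15 N toward the fence and 22 N down.

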